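Grease a plummer block with the push gun

ROBOT

A 7-joint arm with a two-finger parallel gripper is mounted at the origin on the work surface. World frame = base frame: x ahead of the robot, y to its left, z up, the work surface at z = 0. Lengths are in m, angles in rad, forces in N, time in s.
With the tool pointing down it reaches from about 0.4 to 0.875 m from the base axis. Payload 6.5 kg.
Tool frame: the origin (TCP) lies at the very end of the fingers, on their centre line; the grasp point (between the pads) lies 19 mm behind it; x points along the fingers, y is the direction in which the jaws open and shut, and the axes are right-handed (so a half turn about x gives the same grasp; the last joint's range is limited). The gripper opens to 88 mm and grips with 3 to 60 N. Pads are 18 mm wide; open, the fingers measure 123 mm over their backs; the gripper's body (75 mm by 187 mm) begins 45 mm behind the grasp point.
Start: joints at [-1.306, 0.536, -0.004, 1.538, 0.003, 1.067, -0.071], TCP at [0.211, 0.615, 0.239] pointing down, gripper open.
Joint ranges: [-2.7, 2.7], [-0.37, 2.16], [-1.27, 1.26], [0.24, 2.4], [-1.31, 4.45], [0.19, 1.91], [-2.76, 2.76]. Speed limits (rad/s): [2.39, 2.39, 3.14, 3.14, 3.14, 3.14, 3.14].

INTERFACE

Orientations are given as a unit quaternion [w, x, y, z].
In Python, from rig import robot gives the robot as it stands.
- The arm moves only by the shell command python3 -m crank 'ROWS'. ROWS is a JSON object of lists of equal length, an entry for each row: "delta_rot": the turn, a rotation vector about the tool's x, y, z scaled (see below), a list of three; "linear": the shift along the tool's x, y, z scaled (see below), a list of three; "hand": the opening in per cent of the stroke, from 0 (shut) to 100 (fully open). In form: {"delta_rot": [[ax, ay, az], ...], "linear": [[dx, dy, dz], ...], "hand": [hand, ...]}. A call has 1 to 12 rows; each row is the pose to reach, as a shift and turn from the pose commanded when the call began, along the tool's axes at that moment, turning the shorter way round; what a row does not reach only later rows make up. The controller multiplies each number of a shift by 300 mm and each number of a turn by pi rad. A row lasts 1/10 s, in which the tool goes at most 50 mm and 8.59 degrees, less where a joint would pass 70% of its speed; a pose out of reach is approached as far as the arm can. A call with a number of a shift or a turn outside -1 to 1 is refused whole. A call with a gripper value outside its range is refused whole. The fingers move at their own pace and stop on an object; the grip force is fixed at half the most. Time passes only in rows, so rows that repeat a pose let the fingers close. It gives the time, the measured TCP pose, the force and the opening at its end, in the units of the state.
- robot.sense(): the state, without advancing time (a new reading comes with each control period).
- robot.get_image(name): name is "side" or "top"; returns the picture (384x512x3 uint8, blue, green, red); there is no depth.
- robot.camera_info(name): a dict with "camera_matrix" (3x3 intrinsics, pixels), "k1" (the pictures are not rectified: a ray, as slopes to the right and down, at radius r is drawn at 1 + k1 r^2 times it, then the intrinsics apply), "world_from_camera" (4x4, takes a point from camera to world coordinates). Camera axes: x right, y down, z forward; pixel columns grow to the right and rows downward; lengths in m; the calibration is good to about 2 mm. A picture is of the moment at which its call begins. camera_info takes no time and is no camera call.
- robot.close_job(): hands the job in, once; it reports no verdict.
The state is a dict: "time": time; "joint_positions": joint angles; "joint_vel": joint speeds; "joint_efforts": joint torques, N m; "tool_pos": TCP position; "tool_rot": TCP orientation; "force": force on the tool from outside, world axes, zero at the start; "moment": the same for the moment, N m; "width": finger opening in m.
Only numpy, scipy, OpenCV 4.12 (cv2) and the standard library are available. Lean on these libraries where they do the work, as an engineer would, in place of code of your own. Each camera call takes 0.05 s, during which the arm holds its last target.

TASK

Take the push-type grease gun out of its bench holder and press its coupler squarely, in line with the leaning grease nipple, onto the nipple of the bearing housing until the coupler snaps fully home over the nipple's head. Keep leaning on the gun along the same line until its spring plunger is pushed more than half-way into the barrel, and finish like that: still gripping the gun and holding it pressed against its spring, without letting go or backing off. Leave the other things on the bench where they are.

Things in the scene. Friction and masses are not known exactly. Their poses are not given: they have to be found in the camera images.
- nipple: Steel grease nipple fixed in the cap of the bearing housing, leaning 35 degrees from vertical. Origin: centre of its outer end face. z axis: the nipple's axis, pointing outward; the coupler goes on along -z. End face 9 mm wide; the head widens at 45 degrees to 16 mm at 3.5 to 5 mm below it, narrows to a 10 mm neck at 8 to 13 mm; then a 17 mm hexagon, 8 mm high, on a 23 mm boss.
- gun_grip (a point): Grip point on the grease gun's axis, on its round steel barrel (36 mm diameter, from 43 mm below to 15 mm above it). Gun 0.47 kg, standing upright in the holder, coupler down. z axis: gun axis, from coupler to rear end (up at the start); gun is round, x and y do not matter. Rear cap (33 mm diameter) ends 26 mm above; front cap (46 mm diameter) is 43 to 60 mm below, then a 10 mm rod with spring and coupler.
- coupler_seat (a point): Centre of the flat seat inside the coupler, on the gun's axis, 110 mm below gun_grip while the plunger is out; z axis as the gun's. Coupler 30 mm outside; its mouth, 12 mm below this point, flares from 20 to 26 mm inside. Three spring jaws 8 mm below the seat pass over the nipple's head at about 6 N. Snapped home, this point is on the nipple's origin and both z axes are in line.
- plunger (a joint): How far the gun's rod and coupler are pushed into the barrel, m: 0 fully out (start), 0.024 fully in (hard stop). The spring needs 10 N to start, then 0.4 N more per mm (16 N at 0.015), so the coupler snaps on first. With the coupler home, each mm the gun is pushed on along its axis is a mm of plunger.
- bearing: Grey plummer block (bearing housing) on a sole plate 240 x 90 x 12 mm, fixed to the bench. Origin: centre of the underside. A 45 mm shaft runs along its y axis, 72 mm up, from y = -115 to +100 mm, with a 100 mm pulley at y = 70 to 92 mm. Housing 64 mm wide along y, 124 mm high. The nipple leans to -x: its end face is 45 mm to -x of the origin and 137 mm above the bench.
- holder: Grey bent-steel holder for the gun, fixed: top plate 100 x 100 x 4 mm, its upper face 85 mm above the bench, on two side walls at y = +-48 mm. Origin: centre of the underside. The gun's front cap rests on the plate and the coupler hangs through its 36 mm middle hole; lift the gun straight up by 65 mm to clear it.
- tin: Bystander: closed tin, 66 mm diameter, 85 mm high, standing. Origin at its underside.
- race: Bystander: spare ball bearing, 62 mm diameter, 16 mm high, lying flat. Origin at its underside.
- spanner: Bystander: steel spanner 190 mm long lying on the bench near the robot.
- socket: Bystander: spanner socket, 32 mm diameter, 30 mm high, standing. Origin at its underside.

How it is judged:
By the outcome, as a careful person would: the job done as asked, in the order asked, and still so for the second after the job is handed in, while the arm keeps its last pose, push and grip.
It also fails if it takes over 42 s, if anything falls off the work surface, if the arm or the gripper's body presses on something with over 40 N, if the wrist force passes 120 N, or if a joint passes its speed limit or range.

## Working session

There is one attempt and no reset: what is moved stays moved. The work goes in short steps, Python scripts to look and compute and a shell command to move; the robot and the scene stay as the last step left them, time stands still between calls to the robot, and variables do not carry over. Pictures are saved under pics/ and viewed, and the job is handed in when it is done.

```bash
ls; mkdir -p pics
python3 - <<'E'
from rig import robot
import cv2
s=robot.sense()
for k,v in s.items(): print(k,v)
for n in("side","top"):
    cv2.imwrite(f"pics/{n}0.png",robot.get_image(n)); print(n,robot.camera_info(n))
E
```

```text
pics
time 0.0
joint_positions [-1.30619512  0.53716462 -0.00443672  1.53883262  0.00258779  1.06729274
 -0.0712172 ]
joint_vel [ 3.76904329e-04  8.91736970e-04 -2.84466900e-04  1.00225210e-03
  3.61162768e-05 -9.78561734e-05 -6.83148784e-04]
joint_efforts [-7.34691985e-04 -5.70968091e+01  9.89926457e-01 -2.51596910e+01
 -5.64121886e-02  1.77755335e-02  1.58660137e-04]
tool_pos [0.21093976 0.61419023 0.23785588]
tool_rot [ 0.69740076  0.11581166  0.69751727 -0.1170021 ]
force [ 0.06693255  0.63053635 -0.19584383]
moment [-0.03198921  0.03830378 -0.04901126]
width 0.08809952023173315
side {'camera_matrix': array([[405.51525475,   0.        , 254.26143834],
       [  0.        , 405.51525475, 185.37825654],
       [  0.        ,   0.        ,   1.        ]]), 'k1': 0.05085307466277115, 'world_from_camera': array([[-0.99254009, -0.08111333,  0.09102082,  0.43533714],
       [-0.12043412,  0.53615221, -0.83548574,  0.7794775 ],
       [ 0.01896802, -0.84021511, -0.54192138,  0.64458054],
       [ 0.        ,  0.        ,  0.        ,  1.        ]])}
top {'camera_matrix': array([[489.04312495,   0.        , 256.54208919],
       [  0.        , 489.04312495, 198.25352454],
       [  0.        ,   0.        ,   1.        ]]), 'k1': -0.19631718233303946, 'world_from_camera': array([[-9.08701054e-03, -9.93984249e-01,  1.09145496e-01,
         4.26208878e-01],
       [-9.99949375e-01,  8.56093679e-03, -5.28756755e-03,
         5.69579476e-04],
       [ 4.32137116e-03, -1.09188019e-01, -9.94011721e-01,
         1.20167900e+00],
       [ 0.00000000e+00,  0.00000000e+00,  0.00000000e+00,
         1.00000000e+00]])}
```

View pics/side0.png

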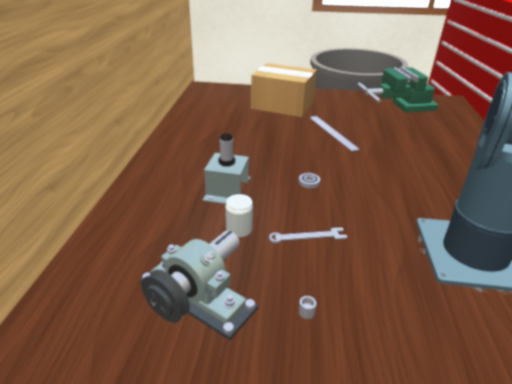

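View pics/top0.png

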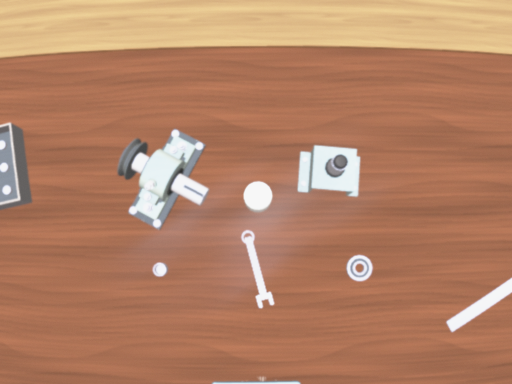

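Run:
```python
import cv2,numpy as np
t=cv2.imread("pics/top0.png");s=cv2.imread("pics/side0.png")
f=lambda im,x,y,w,h,k:cv2.resize(im[y:y+h,x:x+w],None,fx=k,fy=k,interpolation=cv2.INTER_CUBIC)
cv2.imwrite("pics/c1.png",f(t,110,120,110,110,5.4))
cv2.imwrite("pics/c2.png",f(t,290,130,80,80,7))
cv2.imwrite("pics/c3.png",f(s,130,220,140,120,5))
cv2.imwrite("pics/c4.png",f(s,190,120,80,90,6))
```

```text
(no output)
```

View pics/c1.png

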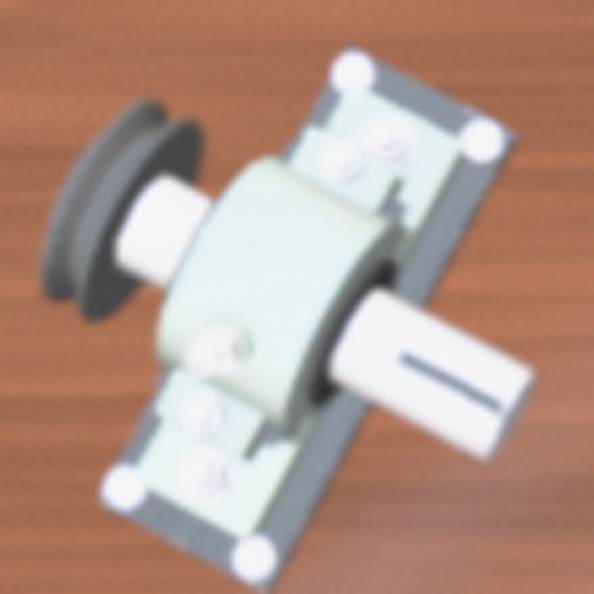

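View pics/c2.png

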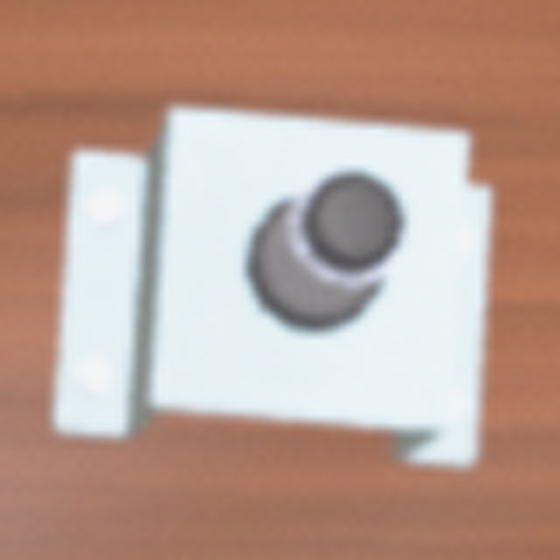

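View pics/c3.png

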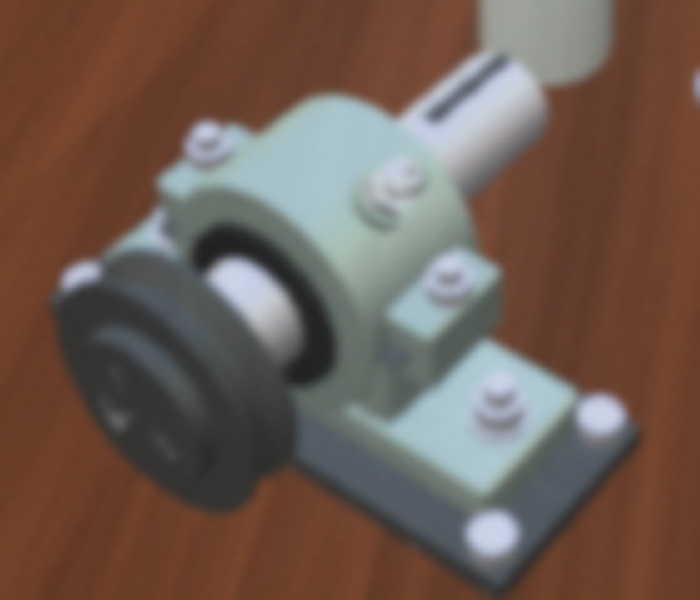

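View pics/c4.png

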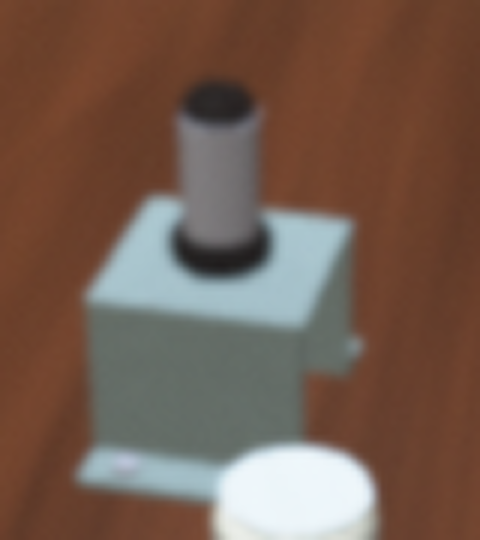

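```bash
cat > h.py <<'E'
import cv2,numpy as np,json
from rig import robot
C={n:robot.camera_info(n) for n in("side","top")}
def ray(n,uv):
    c=C[n];d=np.array([c["k1"],0,0,0,0.])
    p=cv2.undistortPoints(np.array(uv,float).reshape(-1,1,2),c["camera_matrix"],d).reshape(-1,2)
    W=c["world_from_camera"];D=np.c_[p,np.ones(len(p))]@W[:3,:3].T
    return W[:3,3],D
def plane(n,uv,z):
    o,D=ray(n,uv); return o+D*((z-o[2])/D[:,2])[:,None]
def proj(n,P):
    W=np.linalg.inv(C[n]["world_from_camera"]);P=np.atleast_2d(P)
    return cv2.projectPoints(P.astype(float),cv2.Rodrigues(W[:3,:3])[0],W[:3,3],C[n]["camera_matrix"],np.array([C[n]["k1"],0,0,0,0.]))[0].reshape(-1,2)
def tri(a,b): # top px, side px
    o1,d1=ray("top",a);o2,d2=ray("side",b);d1=d1[0]/np.linalg.norm(d1[0]);d2=d2[0]/np.linalg.norm(d2[0])
    A=np.c_[d1,-d2];t=np.linalg.lstsq(A,o2-o1,rcond=None)[0]
    p,q=o1+t[0]*d1,o2+t[1]*d2
    return (p+q)/2,np.linalg.norm(p-q)
E
python3 - <<'E'
from h import *
f=lambda p:(np.array(p)+.5)/5.4-.5+[110,120]
g=lambda p:(np.array(p)+.5)/5-.5+[130,220]
tb=f([[353,72],[483,140],[254,558],[123,488]])
sb=g([[600,413],[492,533]])
for a,b in((2,0),(3,1)): print(tri(tb[a],sb[b]))
P=plane("top",tb,.02);print(P)
m=P.mean(0);print("c",m);x=(P[0]+P[1]-P[2]-P[3])/2;print("len",np.linalg.norm(x),np.linalg.norm(P[0]-P[1]),"yaw",np.degrees(np.arctan2(x[1],x[0])))
y=P[0]-P[1]; y+=P[3]-P[2]; print("yaw from y",np.degrees(np.arctan2(y[1],y[0]))-90)
# nipple head
print("nip",tri(f([213,350]),g([400,180])))
# plate edge line
t=cv2.imread("pics/top0.png").astype(int)
mask=((t[...,2]-t[...,0])<20).astype(np.uint8)
# long right edge: from (515,135) to (265,590) in crop
a,b=f([515,135]),f([265,590]);n=np.array([-(b-a)[1],(b-a)[0]])/np.linalg.norm(b-a)
R=(t[...,2]-t[...,0]).astype(np.float32)
pts=[]
for s in np.linspace(.08,.92,40):
    c=a+s*(b-a)
    if .25<s<.6: continue
    k=np.arange(-5,5,.1);q=(c+k[:,None]*n).astype(np.float32)
    v=cv2.remap(R,q[:,0].reshape(1,-1),q[:,1].reshape(1,-1),cv2.INTER_LINEAR)[0]
    gr=np.abs(np.gradient(cv2.GaussianBlur(v.reshape(1,-1),(0,0),5)[0]));pts.append(q[gr.argmax()])
W=plane("top",pts,.012)[:,:2]
vx,vy,x0,y0=cv2.fitLine(W.astype(np.float32),cv2.DIST_HUBER,0,.001,.001).ravel()
print("edge yaw",np.degrees(np.arctan2(vy,vx)),x0,y0)
nn=np.array([-vy,vx]);print("dist c to edge",(m[:2]-[x0,y0])@nn, "resid",np.round((W-[x0,y0])@nn*1000,1))
E
```

```text
(array([0.49790058, 0.23805503, 0.02126744]), np.float64(0.0007979006297513777))
(array([0.52988763, 0.29886894, 0.02158852]), np.float64(0.0006923958253495447))
[[0.72123448 0.19578508 0.02      ]
 [0.68828995 0.13520352 0.02      ]
 [0.49757775 0.23828945 0.02      ]
 [0.52967993 0.29923971 0.02      ]]
c [0.60919553 0.21712944 0.02      ]
len 0.2172480553259214 0.06895990176739109 yaw -28.38256713503469
yaw from y -28.156747489700656
nip (array([0.57572265, 0.23434013, 0.12972473]), np.float64(0.002676539836609963))
edge yaw -28.129251 0.5905698 0.1743226
dist c to edge 0.046532090759328834 resid [-0.  -0.   0.2 -0.   0.  -0.2  0.   0.1  0.3  0.4 -0.1 -0.   0.  -0.2
  0.1 -0.1 -0.3  0.  -0.2  0.1 -0.1 -0.   0. ]
```

Run:
```python
from h import *
ft=lambda p:(np.array(p)+.5)/7-.5+[290,130]
fs=lambda p:(np.array(p)+.5)/6-.5+[190,120]
print("rear",tri(ft([353,219]),fs([218,103])))
H=ft([[170,105],[471,131],[448,430],[152,408]])
P=plane("top",H,.085);print(P.mean(0),np.linalg.norm(np.diff(P,axis=0),axis=1));d=P[1]-P[0]+P[2]-P[3];print("holder yaw",np.degrees(np.arctan2(d[1],d[0])))
print("plate corners z",[tri(H[a],fs(b)) for a,b in((0,[88,298]),(3,[305,327]),(1,[155,196]),(2,[352,220]))])
# overlay
y=np.radians(-28.2);o=np.array([.6092,.2171,0]);X=np.array([np.cos(y),np.sin(y),0]);ax=-X*np.sin(np.radians(35))+[0,0,np.cos(np.radians(35))]
tip=o-.045*X+[0,0,.137];print("tip",tip,"ax",ax)
u=np.array([-np.sin(y),np.cos(y),0]);v=np.cross(ax,u)
for n,(x0,y0,w,h) in dict(top=(125,155,50,50),side=(190,240,45,40)).items():
    im=robot.get_image(n) if 0 else cv2.imread(f"pics/{n}0.png")
    k=12;c=cv2.resize(im[y0:y0+h,x0:x0+w],None,fx=k,fy=k,interpolation=cv2.INTER_CUBIC)
    for s,r,col in((0,.0045,(0,0,255)),(.00425,.008,(0,255,0)),(.0105,.005,(255,0,0)),(.021,.0115,(255,0,255))):
        a=np.linspace(0,2*np.pi,40)[:,None];q=proj(n,tip-s*ax+r*(np.cos(a)*u+np.sin(a)*v))
        cv2.polylines(c,[(((q-[x0,y0])+.5)*k).astype(int)],True,col,1)
    cv2.imwrite(f"pics/ov_{n}.png",c)
```

```text
rear (array([ 0.61984673, -0.18661114,  0.16488061]), np.float64(0.0003901789792192806))
[ 0.6186509 -0.186383   0.085    ] [0.10206928 0.10176413 0.09905632]
holder yaw -94.87291966659168
plate corners z [(array([ 0.6727753 , -0.14044223,  0.0865026 ]), np.float64(0.001666058306018151)), (array([ 0.5720592 , -0.13195522,  0.08544344]), np.float64(0.0004526596950036638)), (array([ 0.66351904, -0.24226362,  0.08525276]), np.float64(0.002688059235049538)), (array([ 0.5640618 , -0.23039254,  0.08662577]), np.float64(0.000876292138132188))]
tip [0.56954134 0.23836478 0.137     ] ax [-0.50549489  0.27104398  0.81915204]
```

View pics/ov_top.png

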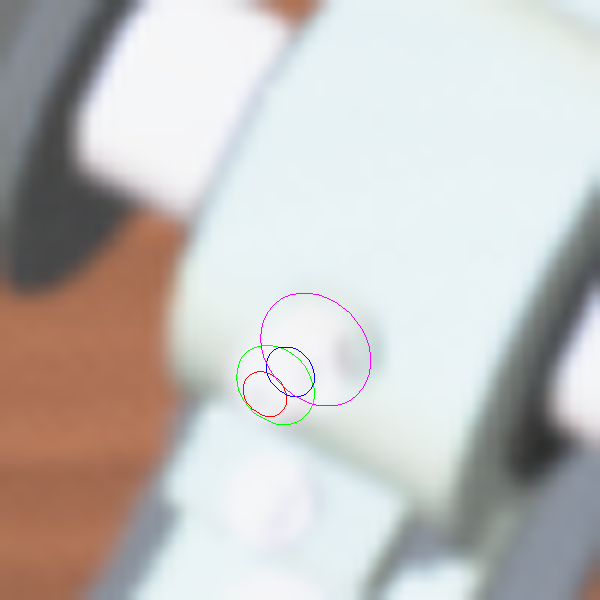

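View pics/ov_side.png

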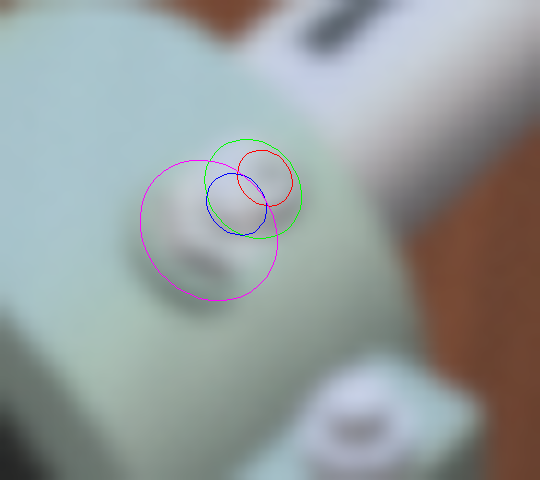

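```bash
python3 - <<'E'
from h import *
tip=np.array([0.56954134,0.23836478,0.137])
for n,(x0,y0,w,h),(lo,hi) in(("top",(128,165,40,40),(200,255)),("side",(195,240,36,36),(90,230))):
    im=cv2.imread(f"pics/{n}0.png");k=14
    c=cv2.resize(im[y0:y0+h,x0:x0+w],None,fx=k,fy=k,interpolation=cv2.INTER_CUBIC).astype(float)
    c=np.clip((c-lo)/(hi-lo)*255,0,255).astype(np.uint8)
    cv2.imwrite(f"pics/en_{n}.png",c)
E
python3 -c "
import cv2,numpy as np
a=cv2.imread('pics/en_top.png');b=cv2.imread('pics/en_side.png');b=cv2.copyMakeBorder(b,0,56,0,0,0);a=cv2.resize(a,(400,400));b=cv2.resize(b,None,fx=400/560,fy=400/560)
cv2.imwrite('pics/en.png',np.hstack([a,b]))"
```

```text
(no output)
```

View pics/en.png

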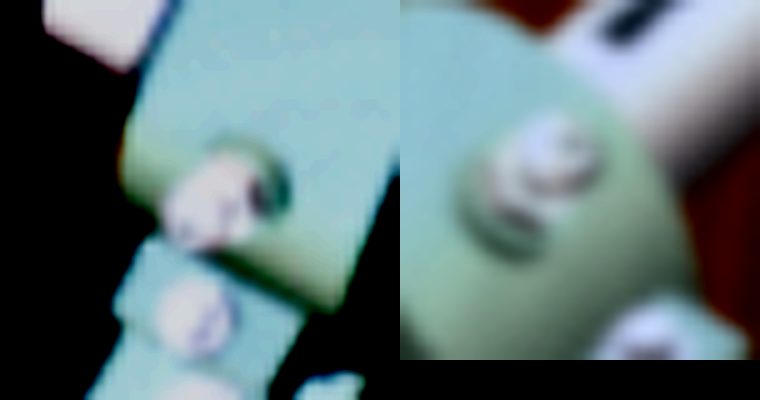

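```bash
cat >> h.py <<'E'
from scipy.spatial.transform import Rotation as Ro
def cur():
    s=robot.sense();q=s["tool_rot"];return np.array(s["tool_pos"]),Ro.from_quat(np.r_[q[1:],q[0]]),s
def step(pt,Rt,p=None,R=None):
    if p is None: p,R,_=cur()
    l=R.inv().apply(pt-p)/.3; r=(R.inv()*Rt).as_rotvec()/np.pi
    print("linear",np.round(l,4),"rot",np.round(r,4),"rows>=",np.linalg.norm(l)*6,np.linalg.norm(r)*180/8.59)
def down(yaw): # tool x down, tool y horizontal at azimuth yaw(deg)
    a=np.radians(yaw);y=np.array([np.cos(a),np.sin(a),0]);x=np.array([0,0,-1.]);return Ro.from_matrix(np.c_[x,y,np.cross(x,y)])
E
python3 - <<'E'
from h import *
p,R,s=cur();print(R.as_matrix().round(3))
az=lambda v:np.degrees(np.arctan2(v[1],v[0]))
print("y az",az(R.as_matrix()[:,1]))
ya=az(R.as_matrix()[:,1]);step(np.array([.45,.35,.26]),down(ya-35));
E
```

```text
[[-0.     0.325  0.946]
 [-0.001  0.946 -0.325]
 [-1.    -0.002  0.   ]]
y az 71.05159022758238
linear [-0.0725 -0.5745  1.0397] rot [0.1944 0.0002 0.0005] rows>= 7.140230828811505 4.074518465427405
```

```bash
python3 -m crank '{"delta_rot":[[0.19,0,0],[0.19,0,0],[0.19,0,0],[0.19,0,0],[0.19,0,0],[0.19,0,0],[0.19,0,0],[0.19,0,0],[0.19,0,0],[0.19,0,0]],"linear":[[-0.07,-0.57,1],[-0.07,-0.57,1],[-0.07,-0.57,1],[-0.07,-0.57,1],[-0.07,-0.57,1],[-0.07,-0.57,1],[-0.07,-0.57,1],[-0.07,-0.57,1],[-0.07,-0.57,1],[-0.07,-0.57,1]],"hand":[100,100,100,100,100,100,100,100,100,100]}'
python3 - <<'E'
from h import *
p,R,s=cur();print(s["joint_positions"],s["force"]);step(np.array([.6,.05,.26]),down(5));
E
```

```text
time: 1.1
tool_pos: [0.4381, 0.3567, 0.2593]
tool_rot: [0.632, 0.316, 0.633, -0.316]
force: [0.6, 0.6, 0.6]
width: 0.0886
[-0.92817661  0.37173377  0.21324148  1.75705476 -0.09117279  1.02302778
 -0.03639429] [0.57233118 0.59013786 0.5529155 ]
linear [-0.0029 -0.1836  1.1415] rot [ 0.1776 -0.0002  0.0003] rows>= 6.936824352195524 3.7206552717977166
```

```bash
python3 -m crank '{"delta_rot":[[0.18,0,0],[0.18,0,0],[0.18,0,0],[0.18,0,0],[0.18,0,0],[0.18,0,0],[0.18,0,0],[0.18,0,0]],"linear":[[0,-0.16,1],[0,-0.16,1],[0,-0.16,1],[0,-0.16,1],[0,-0.16,1],[0,-0.16,1],[0,-0.16,1],[0,-0.16,1]],"hand":[100,100,100,100,100,100,100,100]}'
python3 - <<'E'
from h import *
p,R,s=cur();print(s["joint_positions"],s["force"]);step(np.array([.6195,-.1865,.22]),down(-16));
E
```

```text
time: 1.9
tool_pos: [0.5808, 0.0869, 0.2593]
tool_rot: [0.519, 0.48, 0.519, -0.481]
force: [-0.3, 0.7, -0.7]
width: 0.0883
[-0.54181464  0.42895965  0.42469197  1.70888163 -0.19922993  1.04717338
  0.02604217] [-0.32815767  0.73405426 -0.73738198]
linear [0.131  0.0585 0.9185] rot [0.1134 0.     0.0002] rows>= 5.577860661456466 2.3760580962489795
```

```bash
python3 -m crank '{"delta_rot":[[0.113,0,0],[0.113,0,0],[0.113,0,0],[0.113,0,0],[0.113,0,0],[0.113,0,0],[0.113,0,0],[0.113,0,0]],"linear":[[0.131,0.0585,0.9185],[0.131,0.0585,0.9185],[0.131,0.0585,0.9185],[0.131,0.0585,0.9185],[0.131,0.0585,0.9185],[0.131,0.0585,0.9185],[0.131,0.0585,0.9185],[0.131,0.0585,0.9185]],"hand":[100,100,100,100,100,100,100,100]}'
python3 - <<'E'
from h import *
p,R,s=cur();print(s["joint_positions"],s["force"]);step(np.array([.6195,-.1865,.122]),down(-16)); 
for n in("side","top"): cv2.imwrite(f"pics/{n}1.png",robot.get_image(n))
a=cv2.imread("pics/side1.png")[60:220,150:310];b=cv2.imread("pics/top1.png")[90:250,260:420]
cv2.imwrite("pics/p1.png",cv2.resize(np.hstack([a,b]),None,fx=2.5,fy=2.5,interpolation=cv2.INTER_CUBIC))
E
```

```text
time: 2.7
tool_pos: [0.6202, -0.1835, 0.2198]
tool_rot: [0.426, 0.564, 0.428, -0.563]
force: [0.0, 0.4, -0.4]
width: 0.0882
[-0.12882474  0.59584859  0.51610093  1.58711863 -0.32754443  1.04702502
  0.20444997] [ 0.03855987  0.39706512 -0.37442217]
linear [0.3259 0.001  0.0107] rot [ 0.0015 -0.0006  0.0004] rows>= 1.9563627607969947 0.03486792167010292
```

View pics/p1.png

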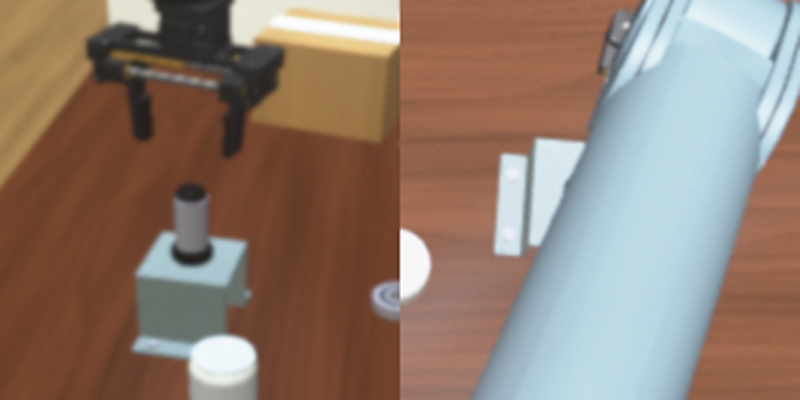

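The side view shows the gripper's fingers straddling the gun, with the gun's cap at about (189,190) in the enlarged crop. The arm hides the gun in the top view. I'm going down to grasp it.

```bash
python3 -m crank '{"delta_rot":[[0,0,0],[0,0,0],[0,0,0],[0,0,0],[0,0,0],[0,0,0],[0,0,0],[0,0,0],[0,0,0],[0,0,0],[0,0,0],[0,0,0]],"linear":[[0.1,0,0],[0.2,0,0],[0.3,0,0],[0.326,0,0],[0.326,0,0],[0.326,0,0],[0.326,0,0],[0.326,0,0],[0.326,0,0],[0.326,0,0],[0.326,0,0],[0.326,0,0]],"hand":[100,100,100,100,100,0,0,0,0,0,0,0]}'
python3 - <<'E'
from h import *
p,R,s=cur();print(s["joint_positions"],s["force"],s["moment"],s["width"],p)
for n in("side",): cv2.imwrite(f"pics/{n}2.png",robot.get_image(n))
a=cv2.imread("pics/side2.png")[60:220,150:310]
cv2.imwrite("pics/p2.png",cv2.resize(a,None,fx=3.5,fy=3.5,interpolation=cv2.INTER_CUBIC))
E
```

```text
time: 4.0
tool_pos: [0.619, -0.1865, 0.1226]
tool_rot: [-0.426, -0.564, -0.427, 0.565]
force: [-0.3, 0.6, 2.4]
width: 0.0351
[-0.09038692  0.71028507  0.46419661  1.65049889 -0.3900754   0.8757498
  0.25292141] [-0.28552452  0.62643081  2.41248588] [ 0.02129232  0.20424442 -0.01082158] 0.035055768284271385 [ 0.61904954 -0.18649621  0.12256405]
```

View pics/p2.png

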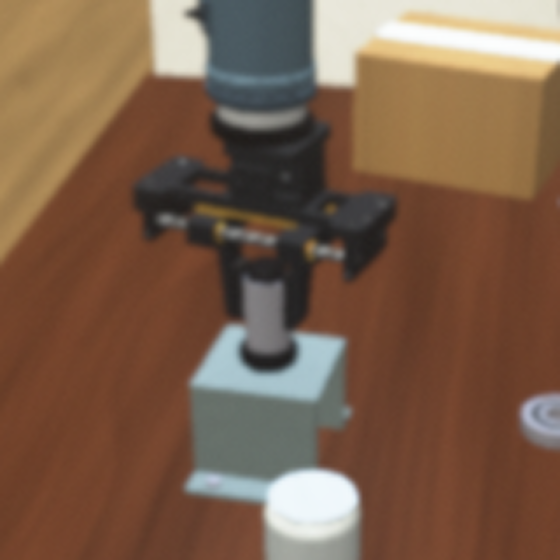

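```bash
python3 -m crank '{"delta_rot":[[0,0,0],[0,0,0],[0,0,0],[0,0,0],[0,0,0],[0,0,0],[0,0,0],[0,0,0],[0,0,0]],"linear":[[-0.03,0,0],[-0.1,0,0],[-0.17,0,0],[-0.24,0,0],[-0.31,0,0],[-0.38,0,0],[-0.45,0,0],[-0.5,0,0],[-0.5,0,0]],"hand":[0,0,0,0,0,0,0,0,0]}'
python3 - <<'E'
from h import *
p,R,s=cur();print(s["joint_positions"],s["force"],s["moment"],s["width"],p)
for n in("side",): cv2.imwrite(f"pics/{n}3.png",robot.get_image(n))
a=cv2.imread("pics/side3.png")[20:180,150:310]
cv2.imwrite("pics/p3.png",cv2.resize(a,None,fx=3.5,fy=3.5,interpolation=cv2.INTER_CUBIC))
for d in(-.0875,.0): 
  print(proj("side",p+R.apply([-d,0,0])))
E
```

```text
time: 4.95
tool_pos: [0.6207, -0.1871, 0.2747]
tool_rot: [0.427, 0.565, 0.425, -0.564]
force: [1.0, 0.1, -5.3]
width: 0.0355
[-0.14188859  0.54337811  0.54367334  1.53323021 -0.29848473  1.14480555
  0.1835362 ] [ 0.96550574  0.10543636 -5.28869881] [-0.10179641  0.02160044 -0.00948555] 0.03545175207808451 [ 0.62065275 -0.18711419  0.27468425]
[[225.30048313 128.95627517]]
[[224.69046756  97.11637147]]
```

View pics/p3.png

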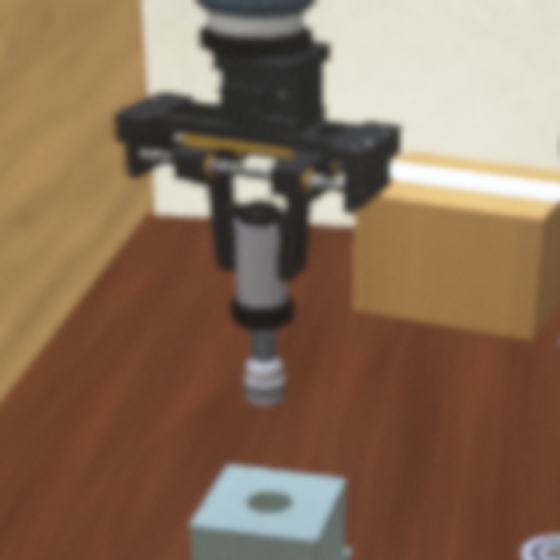

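```bash
cat >> h.py <<'E'
BY=np.radians(-28.2)
h=np.array([np.cos(BY),np.sin(BY),0])
def lean(deg):
    a=np.radians(deg);x=np.sin(a)*h-[0,0,np.cos(a)];y=np.cos(a)*h+[0,0,np.sin(a)]
    return Ro.from_matrix(np.c_[x,y,np.cross(x,y)])
tip=np.array([.5695,.2384,.137]);ax=-lean(35).as_matrix()[:,0]
E
python3 - <<'E'
from h import *
step(np.array([.52,.08,.31]),lean(12))
E
```

```text
linear [-0.1238 -0.5636 -0.7639] rot [ 0.0681 -0.0072  0.0661] rows>= 5.7440616764853125 1.994051799354426
```

```bash
python3 -m crank '{"delta_rot":[[0.01,0,0.01],[0.03,0,0.03],[0.05,0,0.05],[0.068,-0.007,0.066],[0.068,-0.007,0.066],[0.068,-0.007,0.066],[0.068,-0.007,0.066],[0.068,-0.007,0.066],[0.068,-0.007,0.066]],"linear":[[-0.02,-0.05,-0.07],[-0.05,-0.13,-0.17],[-0.08,-0.22,-0.3],[-0.1,-0.32,-0.43],[-0.12,-0.41,-0.56],[-0.12,-0.5,-0.68],[-0.124,-0.55,-0.74],[-0.124,-0.564,-0.764],[-0.124,-0.564,-0.764]],"hand":[0,0,0,0,0,0,0,0,0]}'
python3 - <<'E'
from h import *
p,R,s=cur();print(s["joint_positions"])
step(np.array([.46,.29,.33]),lean(25))
E
```

```text
time: 5.9
tool_pos: [0.5189, 0.0811, 0.3089]
tool_rot: [0.425, 0.64, 0.299, -0.566]
force: [-0.1, -0.2, -5.4]
width: 0.0352
[-0.88226339  0.1712863   0.62172232  1.94346229  0.05554436  0.90977994
 -0.79517327]
linear [-0.1722 -0.4756 -0.5223] rot [ 0.0009 -0.      0.073 ] rows>= 4.362176776315887 1.5306758518073005
```

```bash
python3 -m crank '{"delta_rot":[[0,0,0.01],[0,0,0.03],[0,0,0.05],[0,0,0.073],[0,0,0.073],[0,0,0.073],[0,0,0.073],[0,0,0.073]],"linear":[[-0.03,-0.05,-0.06],[-0.07,-0.13,-0.15],[-0.11,-0.23,-0.26],[-0.15,-0.34,-0.37],[-0.17,-0.43,-0.47],[-0.17,-0.475,-0.52],[-0.17,-0.475,-0.52],[-0.17,-0.475,-0.52]],"hand":[0,0,0,0,0,0,0,0]}'
python3 - <<'E'
from h import *
p,R,s=cur();print(s["joint_positions"])
print(np.degrees((lean(25).inv()*R).as_rotvec()),p)
step(tip+(.0875+.045)*ax,lean(35))
for n in("side","top"): cv2.imwrite(f"pics/{n}4.png",robot.get_image(n))
E
```

```text
time: 6.7
tool_pos: [0.4623, 0.2862, 0.3298]
tool_rot: [0.486, 0.671, 0.221, -0.515]
force: [0.6, -1.0, -6.0]
width: 0.0354
[-1.31013353  0.20144688  0.48114777  1.90436748  0.40111192  0.99209586
 -1.5471504 ]
[ 0.10977191 -0.16287704  0.09438903] [0.46227445 0.28624216 0.32975629]
linear [ 0.3123  0.005  -0.0293] rot [-0.0005  0.001   0.055 ] rows>= 1.8820135237692193 1.1533822060438126
```

View pics/side4.png

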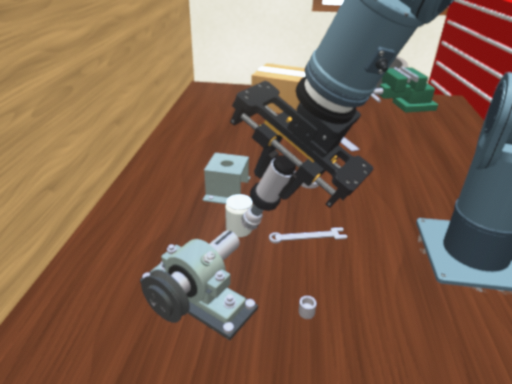

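The side view shows the leaning gun with its coupler at about (250,220), clear of the bearing. Nothing else on the bench has moved. I'm going on to the standoff.

```bash
python3 -m crank '{"delta_rot":[[0,0,0.02],[0,0.001,0.04],[0,0.001,0.055],[0,0.001,0.055],[0,0.001,0.055],[0,0.001,0.055],[0,0.001,0.055],[0,0.001,0.055]],"linear":[[0.02,0,-0.005],[0.08,0.002,-0.015],[0.16,0.005,-0.029],[0.24,0.005,-0.029],[0.29,0.005,-0.029],[0.312,0.005,-0.029],[0.312,0.005,-0.029],[0.312,0.005,-0.029]],"hand":[0,0,0,0,0,0,0,0]}'
python3 - <<'E'
from h import *
p,R,s=cur();print(s["joint_positions"],s["force"],s["moment"],p)
print(np.degrees((lean(35).inv()*R).as_rotvec()))
step(tip+(.0875+.045)*ax,lean(35))
for n,(x,y) in dict(side=(150,160),top=(90,110)).items():
    cv2.imwrite(f"pics/{n}5.png",robot.get_image(n))
    a=cv2.imread(f"pics/{n}5.png")[y:y+130,x:x+130]
    a=cv2.resize(a,None,fx=4.5,fy=4.5,interpolation=cv2.INTER_CUBIC)
    # predicted seat, mouth, tip, axis
    for P,c in((p+.0875*R.apply([1,0,0]),(0,0,255)),(p+.0995*R.apply([1,0,0]),(0,255,0)),(tip,(255,0,0))):
        q=(proj(n,P)[0]-[x,y]+.5)*4.5; cv2.circle(a,tuple(q.astype(int)),3,c,-1)
    cv2.imwrite(f"pics/p5{n}.png",a)
E
```

```text
time: 7.6
tool_pos: [0.5019, 0.2767, 0.2469]
tool_rot: [0.528, 0.689, 0.165, -0.468]
force: [-0.4, -0.7, -5.2]
width: 0.0352
[-1.33609929  0.376014    0.51691045  2.01133322  0.6220123   0.75487747
 -1.80576075] [-0.3556092  -0.72952849 -5.24606837] [ 0.54252151  1.23010422 -0.01281411] [0.50194123 0.276694   0.24694335]
[ 0.08461171  0.24388705 -0.03133535]
linear [0.0069 0.0018 0.0061] rot [-0.0005 -0.0014  0.0002] rows>= 0.056500617956102756 0.030272664582379157
```

View pics/p5side.png

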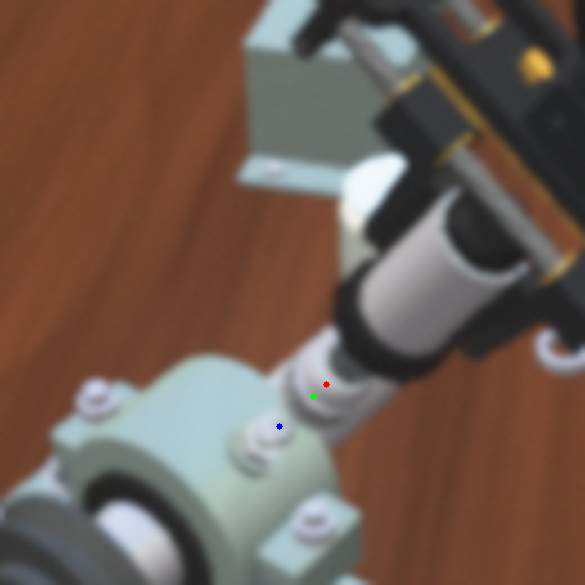

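View pics/p5top.png

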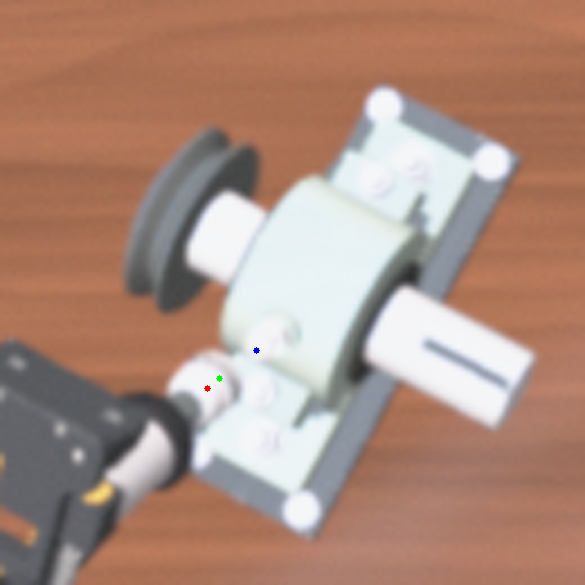

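Run:
```python
from h import *
p,R,s=cur()
for n,(x,y) in dict(side=(170,170),top=(80,150)).items():
    a=cv2.imread(f"pics/{n}5.png")[y:y+100,x:x+100];k=6
    a=cv2.resize(a,None,fx=k,fy=k,interpolation=cv2.INTER_CUBIC)
    X=R.as_matrix()[:,0]
    for d in (-.0424,-.019,.0243,.0405,.0875,.0995):
        q=(proj(n,p+d*X)[0]-[x,y]+.5)*k; cv2.circle(a,tuple(q.astype(int)),2,(0,0,255),-1)
        print(n,d,q.round())
    for d in (0,.01,.02):
        q=(proj(n,tip-d*ax)[0]-[x,y]+.5)*k; cv2.circle(a,tuple(q.astype(int)),2,(255,0,0),-1)
    cv2.imwrite(f"pics/p6{n}.png",a)
```

```text
side -0.0424 [539. 247.]
side -0.019 [494. 288.]
side 0.0243 [417. 360.]
side 0.0405 [390. 385.]
side 0.0875 [316. 454.]
side 0.0995 [298. 470.]
top -0.0424 [147. 447.]
top -0.019 [184. 414.]
top 0.0243 [248. 356.]
top 0.0405 [271. 335.]
top 0.0875 [335. 279.]
top 0.0995 [350. 265.]
```

View pics/p6side.png

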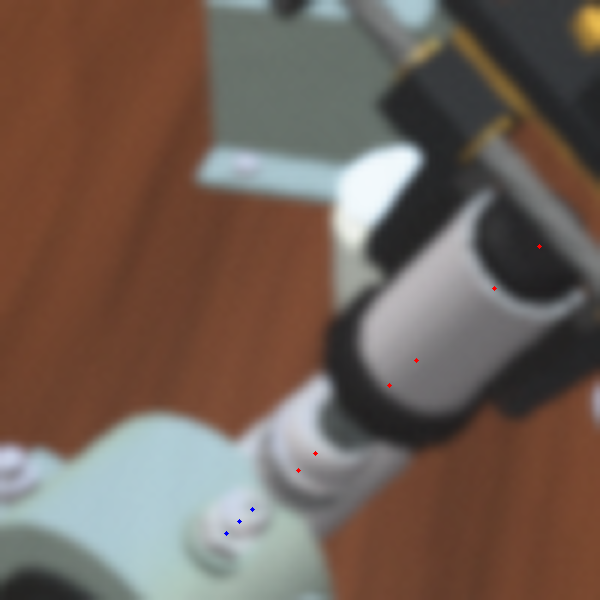

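View pics/p6top.png

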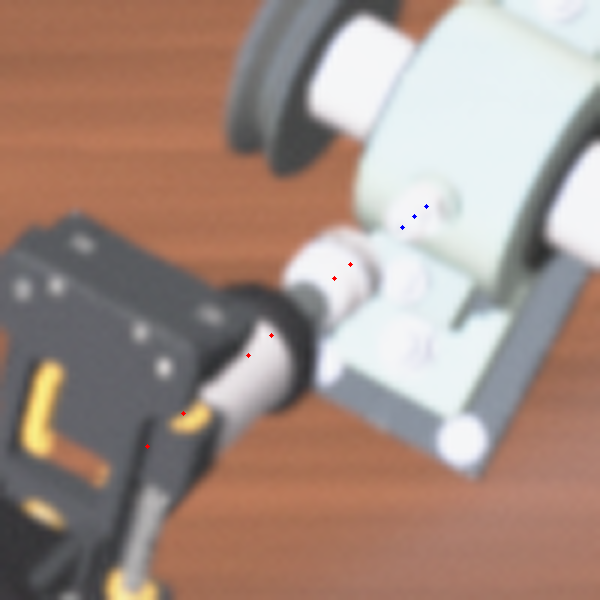

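Run:
```python
import cv2,numpy as np
a=cv2.imread("pics/top5.png")[165:215,115:175];k=13
a=cv2.resize(a,None,fx=k,fy=k,interpolation=cv2.INTER_CUBIC).astype(float)
a=np.clip((a-150)/(105)*255,0,255);a=255*(a/255)**2
cv2.imwrite("pics/p7.png",a.astype(np.uint8))
```

```text
(no output)
```

View pics/p7.png

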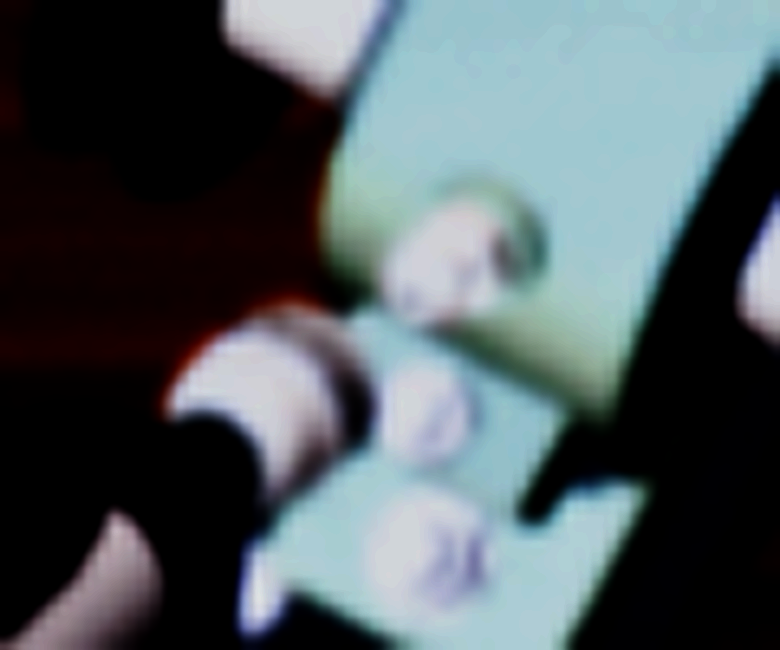

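```bash
python3 -m crank '{"delta_rot":[[0,-0.0014,0],[0,-0.0014,0],[0,-0.0014,0],[0,-0.0014,0],[0,-0.0014,0],[0,-0.0014,0],[0,-0.0014,0],[0,-0.0014,0]],"linear":[[0,0.002,0.006],[0.02,0.002,0.006],[0.04,0.002,0.006],[0.06,0.002,0.006],[0.08,0.002,0.006],[0.1,0.002,0.006],[0.1,0.002,0.006],[0.1,0.002,0.006]],"hand":[0,0,0,0,0,0,0,0]}'
cat > chk.py <<'E'
from h import *
import sys
p,R,s=cur();X=lean(35).as_matrix()
d=X.T@(p-tip); print("t %.2f"%s["time"],"seat gap mm %.1f"%(-(d[0]+.0875)*1e3),"lat y,z mm",np.round(d[1:]*1e3,1),"rot",np.degrees((lean(35).inv()*R).as_rotvec()).round(2),"w",s["width"])
print("F tool",np.round(X.T@s["force"],1),"M tool",np.round(X.T@s["moment"],2))
step(tip+.0875*ax,lean(35))
if len(sys.argv)>1:
  o=[]
  for n,(x,y) in dict(side=(180,190),top=(90,150)).items():
    im=robot.get_image(n);cv2.imwrite(f"pics/{n}_{sys.argv[1]}.png",im);o.append(cv2.resize(im[y:y+80,x:x+80],None,fx=5,fy=5,interpolation=cv2.INTER_CUBIC))
  cv2.imwrite(f"pics/c_{sys.argv[1]}.png",np.hstack(o))
E
python3 chk.py a
```

```text
time: 8.5
tool_pos: [0.5163, 0.2668, 0.2218]
tool_rot: [0.529, 0.688, 0.164, -0.47]
force: [0.7, 0.4, -5.1]
width: 0.0346
t 8.50 seat gap mm 16.6 lat y,z mm [-0.8  0.1] rot [ 0.   -0.07 -0.03] w 0.034648162378898915
F tool [ 4.5 -2.6 -0.6] M tool [-0.03 -0.11 -1.3 ]
linear [ 0.0552  0.0026 -0.0004] rot [-0.      0.0004  0.0002] rows>= 0.33141511474282426 0.00871147246318369
```

View pics/c_a.png

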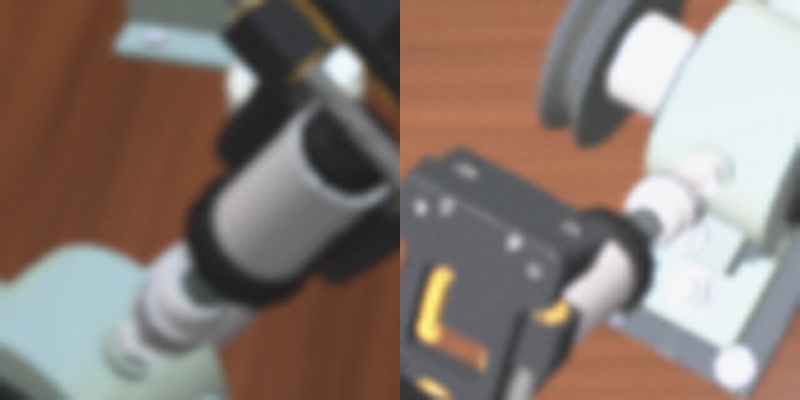

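Both views show the coupler in line just above the nipple's head, at about (155,310) in the side crop and (665,200) in the top crop. I'm moving on slowly.

```bash
python3 -m crank '{"delta_rot":[[0,0,0],[0,0,0],[0,0,0],[0,0,0],[0,0,0]],"linear":[[0.01,0.0026,0],[0.02,0.0026,0],[0.03,0.0026,0],[0.03,0.0026,0],[0.03,0.0026,0]],"hand":[0,0,0,0,0]}'; python3 chk.py
python3 -m crank '{"delta_rot":[[0,0,0],[0,0,0],[0,0,0]],"linear":[[0.005,0,0],[0.01,0,0],[0.01,0,0]],"hand":[0,0,0]}'; python3 chk.py
```

```text
time: 9.1
tool_pos: [0.5214, 0.2643, 0.2151]
tool_rot: [0.529, 0.688, 0.164, -0.47]
force: [-1.2, -0.0, -2.9]
width: 0.0354
t 9.10 seat gap mm 7.8 lat y,z mm [ 0.  -0.1] rot [ 0.   -0.03 -0.03] w 0.03542465523565126
F tool [ 1.8 -2.5  0.6] M tool [-0.06 -0.08 -1.25]
linear [ 0.0259 -0.      0.0004] rot [-0.      0.0002  0.0002] rows>= 0.15546072973171476 0.005315126100184125
time: 9.4
tool_pos: [0.5227, 0.2628, 0.2122]
tool_rot: [0.529, 0.687, 0.164, -0.47]
force: [-0.2, -0.2, -4.6]
width: 0.035
t 9.40 seat gap mm 4.4 lat y,z mm [-0.1  0.6] rot [ 0.   -0.1  -0.04] w 0.03503072476481174
F tool [ 3.7 -2.7  0.3] M tool [-0.02 -0.28 -1.31]
linear [ 0.0147  0.0003 -0.0019] rot [-0.      0.0006  0.0002] rows>= 0.08908036952424123 0.012818267524088838
```

```bash
for i in 1 2; do python3 -m crank '{"delta_rot":[[0,0,0],[0,0,0]],"linear":[[0.006,0,0],[0.006,0,0]],"hand":[0,0]}' >/dev/null; python3 chk.py|head -2; done
python3 -m crank '{"delta_rot":[[0,0,0],[0,0,0]],"linear":[[0.006,0,0],[0.006,0,0]],"hand":[0,0]}' >/dev/null; python3 chk.py b
```

```text
t 9.60 seat gap mm 2.5 lat y,z mm [0.  0.6] rot [ 0.01 -0.1  -0.03] w 0.0349560051119815
F tool [ 5.4 -3.1  0.6] M tool [-0.05 -0.17 -1.27]
t 9.80 seat gap mm 0.8 lat y,z mm [0.1 0.3] rot [ 0.   -0.07 -0.03] w 0.0350953472293966
F tool [ 6.7 -3.4 -0.3] M tool [-0.05 -0.09 -1.24]
t 10.00 seat gap mm 0.1 lat y,z mm [ 0.  -1.3] rot [-0.    0.08 -0.03] w 0.035067252535856894
F tool [-3.3 -3.9  0.4] M tool [-0.08 -0.3  -1.18]
linear [ 0.0002 -0.0001  0.0042] rot [ 0.     -0.0005  0.0002] rows>= 0.0254431515154394 0.010280070202483803
```

View pics/c_b.png

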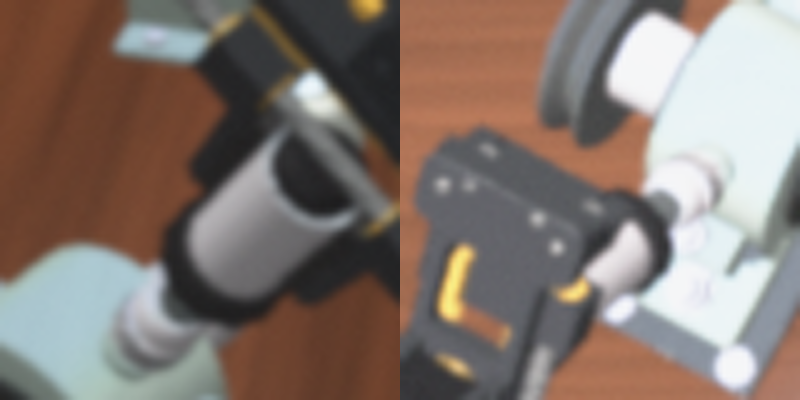

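```bash
for i in 1 2; do python3 -m crank '{"delta_rot":[[0,0,0],[0,0,0]],"linear":[[0.004,0,0],[0.004,0,0]],"hand":[0,0]}' >/dev/null; python3 chk.py|head -2; done
python3 -m crank '{"delta_rot":[[0,0,0],[0,0,0]],"linear":[[0.004,0,0],[0.004,0,0]],"hand":[0,0]}' >/dev/null; python3 chk.py
```

```text
t 10.30 seat gap mm -1.1 lat y,z mm [ 0.  -1.1] rot [-0.    0.07 -0.03] w 0.034995779326494496
F tool [-6.8 -2.3  0.5] M tool [-0.03 -0.36 -1.07]
t 10.50 seat gap mm -2.3 lat y,z mm [ 0.  -1.2] rot [ 0.    0.08 -0.03] w 0.03580793902301104
F tool [-7.6 -1.8  0.2] M tool [-0.04 -0.35 -1.13]
t 10.70 seat gap mm -3.5 lat y,z mm [-0.  -1.2] rot [-0.    0.08 -0.03] w 0.03526192836644805
F tool [-7.9 -1.9  0.5] M tool [-0.01 -0.4  -1.12]
linear [-0.0115 -0.      0.0039] rot [ 0.     -0.0005  0.0002] rows>= 0.07302255565856605 0.010331946506938488
```

```bash
python3 chk.py c
python3 - <<'E'
from h import *
p,R,s=cur();X=R.as_matrix()[:,0]
o=[]
for n,(x,y),lo in(("side",(185,215),30),("top",(110,155),120)):
    a=cv2.imread(f"pics/{n}_c.png")[y:y+60,x:x+60];k=6.6
    a=cv2.resize(a,None,fx=k,fy=k,interpolation=cv2.INTER_CUBIC).astype(float)
    a=np.clip((a-lo)/(255-lo)*255,0,255).astype(np.uint8)
    for d in (.0243,.0405): cv2.circle(a,tuple(((proj(n,p+d*X)[0]-[x,y]+.5)*k).astype(int)),2,(0,0,255),-1)
    for d in (0,.012,.021): cv2.circle(a,tuple(((proj(n,tip-d*ax)[0]-[x,y]+.5)*k).astype(int)),2,(255,0,0),-1)
    o.append(a)
cv2.imwrite("pics/p8.png",np.hstack(o))
E
```

```text
t 10.70 seat gap mm -3.5 lat y,z mm [-0.  -1.2] rot [-0.    0.08 -0.03] w 0.03526192836644805
F tool [-7.9 -1.9  0.5] M tool [-0.01 -0.4  -1.12]
linear [-0.0115 -0.      0.0039] rot [ 0.     -0.0005  0.0002] rows>= 0.07302255565856605 0.010331946506938488
```

View pics/p8.png

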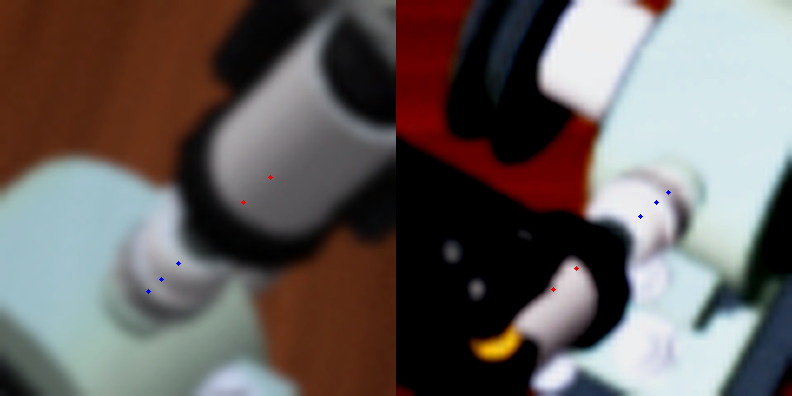

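```bash
for i in 1; do python3 -m crank '{"delta_rot":[[0,0,0],[0,0,0],[0,0,0]],"linear":[[0.006,0,0],[0.012,0,0],[0.012,0,0]],"hand":[0,0,0]}' >/dev/null; python3 chk.py|head -2; done
python3 -m crank '{"delta_rot":[[0,0,0],[0,0,0],[0,0,0]],"linear":[[0.006,0,0],[0.012,0,0],[0.012,0,0]],"hand":[0,0,0]}' >/dev/null; python3 chk.py d
```

```text
t 11.10 seat gap mm -7.0 lat y,z mm [-0.  -1.3] rot [-0.01  0.09 -0.03] w 0.03514752065951295
F tool [-10.4  -1.8   1.6] M tool [-0.08 -0.39 -1.11]
t 11.40 seat gap mm -10.5 lat y,z mm [-0.  -1.4] rot [-0.    0.1  -0.03] w 0.03500549983437689
F tool [-11.3  -1.9   1.9] M tool [-0.09 -0.44 -1.16]
linear [-0.035   0.      0.0047] rot [ 0.     -0.0006  0.0002] rows>= 0.2118626685998637 0.012653137124151934
```

View pics/c_d.png

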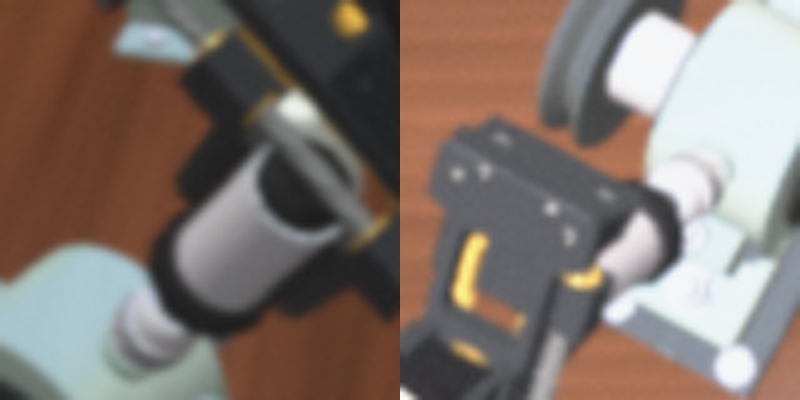

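```bash
python3 -m crank '{"delta_rot":[[0,-0.0005,0],[0,-0.0005,0],[0,-0.0005,0]],"linear":[[0.005,0,0.002],[0.01,0,0.003],[0.01,0,0.003]],"hand":[0,0,0]}' >/dev/null; python3 chk.py|head -2
python3 -m crank '{"delta_rot":[[0,0,0],[0,0,0],[0,0,0],[0,0,0]],"linear":[[0.005,0,0],[0.011,0,0],[0.011,0,0],[0.011,0,0]],"hand":[0,0,0,0]}' >/dev/null; python3 chk.py e;python3 chk.py
```

```text
t 11.80 seat gap mm -13.3 lat y,z mm [-0. -1.] rot [-0.01  0.07 -0.03] w 0.03512837637448257
F tool [-12.1  -3.4   1.7] M tool [-0.04 -0.34 -1.17]
t 12.20 seat gap mm -16.4 lat y,z mm [-0.1 -1.2] rot [-0.01  0.08 -0.04] w 0.0351578224811793
F tool [-13.6  -1.8   0.4] M tool [-0.13 -0.41 -1.08]
linear [-0.0546  0.0002  0.0038] rot [ 0.0001 -0.0005  0.0002] rows>= 0.32857536942210386 0.010677040814267099
t 12.30 seat gap mm -16.4 lat y,z mm [-0.1 -1.2] rot [-0.01  0.09 -0.04] w 0.03536457759836469
F tool [-12.9  -2.7   1.6] M tool [-0.07 -0.48 -1.07]
linear [-0.0545  0.0002  0.0038] rot [ 0.0001 -0.0005  0.0002] rows>= 0.3280040275967722 0.010903072840974307
```

View pics/c_e.png

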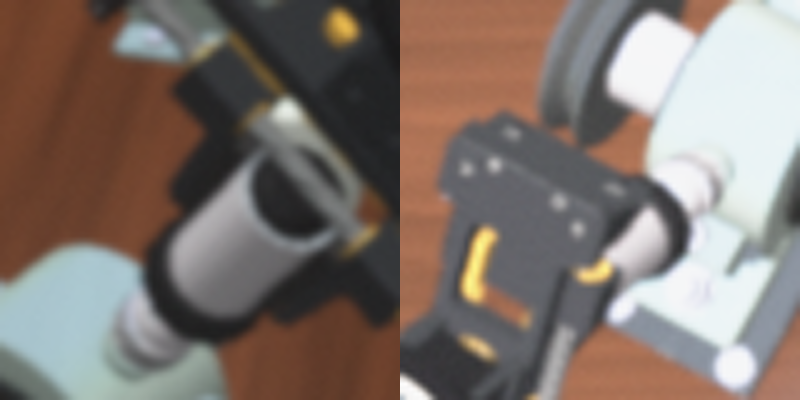

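Run:
```python
from h import *
X=lean(35).as_matrix()
ims={"a":(-16.6,-.8,.1),"b":(-.1,0,-1.3),"c":(3.5,0,-1.2),"d":(10.5,0,-1.4),"e":(16.4,-.1,-1.2)}
for n in("side","top"):
  for k,(g,ly,lz) in ims.items():
    p=tip+X@(np.array([-.0875+g/1e3,ly/1e3,lz/1e3]))
    im=cv2.cvtColor(cv2.imread(f"pics/{n}_{k}.png"),cv2.COLOR_BGR2GRAY).astype(np.float32)
    d=np.arange(-.03,.07,.001)
    if n=="side": off=0.018*np.array([0,0,0])
    q=proj(n,p+d[:,None]*X[:,0]).astype(np.float32)
    acc=np.zeros(len(d))
    v=cv2.remap(im,q[:,0].reshape(1,-1),q[:,1].reshape(1,-1),cv2.INTER_LINEAR)[0]
    print(n,k,v[::2].astype(int))
    # steepest drops / rises with subpixel
    gr=np.gradient(cv2.GaussianBlur(v.reshape(1,-1),(0,0),1.5)[0])
    i=gr[45:95].argmin()+45;j=gr[:60].argmax();print("   drop at mm",d[i]*1e3,"rise",d[j]*1e3)
```

```text
side a [ 39  38  36  37  54  88 128 146 144 133 125 123 122 123 123 122 122 122
 123 123 123 123 124 124 123 123 124 124 124 124 124 124 124 124 123 120
 112  94  74  55  43  38  35  34  33  33  36  41  50  60]
   drop at mm 45.00000000000007 rise -19.99999999999999
side b [ 39  38  36  36  42  64  95 126 137 132 126 122 121 120 121 120 120 120
 120 120 121 121 121 121 122 122 122 122 122 122 121 122 122 122 121 118
 111  96  78  60  46  39  36  35  34  34  35  41  50  59]
   drop at mm 46.00000000000007 rise -17.99999999999999
side c [ 39  39  38  36  40  60  89 120 134 131 125 122 120 120 120 120 120 120
 120 120 121 121 121 121 122 122 123 122 122 122 122 122 122 122 122 120
 114 100  83  64  48  40  36  34  33  33  35  39  47  57]
   drop at mm 47.00000000000007 rise -17.99999999999999
side d [ 38  38  37  36  39  56  86 119 135 135 127 121 120 120 120 120 120 120
 120 120 120 120 121 121 121 121 121 121 121 121 121 121 121 121 121 119
 112  99  81  62  47  40  36  34  33  33  40  50  82 118]
   drop at mm 46.00000000000007 rise -17.99999999999999
side e [ 38  38  37  36  40  54 
[... 870 characters left out ...]
92 188 185 189 195 207 218 224 228 228 232 227 219
 195 156 119  93  75  67  64  61  62  68  81  98 114 127]
   drop at mm 44.000000000000064 rise -24.999999999999993
top d [ 97 106 123 155 195 216 217 206 177 156 142 138 134 141 156 172 190 198
 198 202 197 196 194 187 185 187 189 198 208 215 225 226 231 230 230 221
 197 164 127  95  77  70  65  63  64  71  87 117 149 189]
   drop at mm 45.00000000000007 rise -23.999999999999993
top e [ 94 100 111 136 173 194 195 187 167 147 146 142 146 154 162 177 191 196
 195 192 188 187 191 191 198 199 202 209 212 223 223 228 230 230 230 223
 210 175 136 105  80  69  65  64  77 101 144 190 230 239]
   drop at mm 45.00000000000007 rise -22.999999999999993
```

```bash
python3 -m crank '{"delta_rot":[[0,0,0],[0,0,0],[0,0,0],[0,0,0],[0,0,0],[0,0,0]],"linear":[[0,0,0],[0,0,0],[0,0,0],[0,0,0],[0,0,0],[0,0,0]],"hand":[0,0,0,0,0,0]}' >/dev/null; python3 chk.py f; python3 -c "
from rig import robot
print(robot.close_job())"
```

```text
t 12.90 seat gap mm -16.3 lat y,z mm [-0.1 -1.2] rot [-0.01  0.09 -0.04] w 0.035359932841983514
F tool [-13.6  -2.7   0.3] M tool [-0.08 -0.46 -1.16]
linear [-0.0544  0.0002  0.0038] rot [ 0.0001 -0.0005  0.0002] rows>= 0.32747287551661397 0.011062819172372463
the job is handed in; nothing more can be done
None
```

View pics/c_f.png

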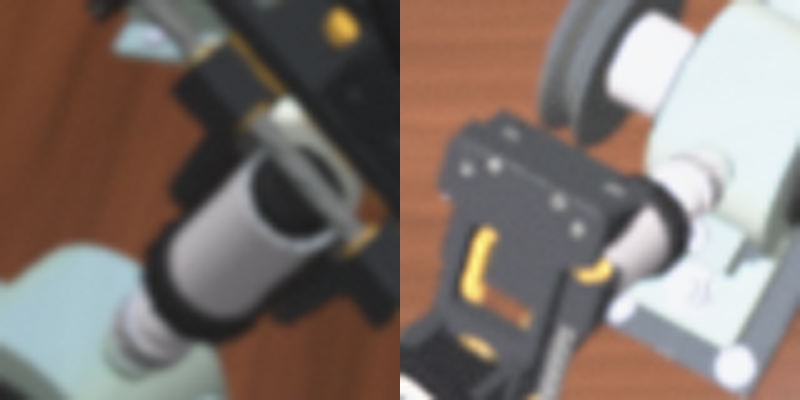

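I lifted the gun out of its holder, leaned it 35° in line with the nipple and pressed the coupler on. I then pushed on along the same line and handed the job in at about 12.9 s, still gripping and pressing.

- **Plunger depth:** The arm's position puts the plunger about 16 mm in. The push of about 18 N suggests nearer 20 mm. The two estimates differ by 3 to 4 mm, but both are past the 12 mm half-way mark and short of the 24 mm stop.
- **Coupler home:** I saw no separate 6 N snap step in the force readings. I take it as home because the spring force began where the coupler should be fully on, and the pictures show it down by the hexagon and staying put as the barrel closed up.
- **Alignment and grip:** The gripper was within about 0.1° of the nipple's measured line, but read about 1.2 mm off to one side, with a side force of at most about 3.5 N. The gun did not visibly slip in the fingers (about 1 mm or less).
- **Other objects:** The arm passed clear of the tin, race, spanner and socket. I did not re-measure their positions at the end.

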